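# Point out the failed antenna and log it

## Robot

A 7-joint arm with a two-finger parallel gripper is mounted at the origin on the work surface. World frame = base frame: x ahead of the robot, y to its left, z up, the work surface at z = 0. Lengths are in m, angles in rad, forces in N, time in s.
With the tool pointing down it reaches from about 0.4 to 0.875 m from the base axis. Payload 19.3 kg.
Tool frame: the origin (TCP) lies midway between the tips of the shut fingers; the grasp point (between the pads) lies 19 mm behind it; z points along the fingers, y is the line along which they close (so a half turn about z gives the same grasp; the last joint's range is limited). The gripper opens to 85 mm and grips with 20 to 120 N. Pads are 22 mm wide; open, the fingers measure 114 mm over their backs; the gripper's body (76 mm by 85 mm) begins 54 mm behind the grasp point. The pads swing forward as they close: fully open they stand 13 mm farther back than shut.
Start: joints at [1.237, 0.521, -0.036, 1.599, 0.021, 1.021, -0.113], TCP at [0.163, -0.603, 0.231] pointing down, gripper open.
Joint ranges: [-2.91, 2.91], [-0.3, 2.13], [-1.5, 1.42], [0.17, 2.43], [-1.26, 4.41], [0.16, 1.93], [-2.52, 2.52]. Speed limits (rad/s): [1.89, 1.89, 2.39, 2.39, 3.01, 3.01, 3.01].

## Interface

Orientations are given as a rotation vector (axis times angle).
In Python, from bench import manip gives the robot as it stands. The module is installed in compiled form; this text tells all that it offers.
- The arm moves only by the tool jog_arm, never from a script. Its argument "targets" is a list of rows, each a list of 7 numbers: the shift along the world's x, y, z in units of 0.2 m (1.0 is 0.2 m), then the turn, a rotation vector about the world's x, y, z in units of 90 degrees (1.0 is 90 degrees), then the closure, from -1 (fully open) to 1 (shut). In form: [[tx, ty, tz, wx, wy, wz, hand], ...]. A call has 1 to 10 rows; each row is the pose to reach, as a shift and turn from the pose commanded when the call began; what a row does not reach only later rows make up. A row lasts 1/8 s, in which the tool goes at most 62.5 mm and 10.7 degrees, less where a joint would pass 70% of its speed; a pose out of reach is approached as far as the arm can. A call with a number of a shift or a turn outside -1 to 1 is refused whole. A call with a gripper value outside its range is refused whole. The fingers move at their own pace and stop on an object; the grip force is fixed at half the most. Time passes only in rows, so rows that repeat a pose let the fingers close. It gives the time, the measured TCP pose, the force, the opening and the grip force at its end, in the units of the state.
- manip.get_state(): the state, without advancing time (a new reading comes with each control period).
- manip.camera(name): name is "scene" or "top" or "wrist"; returns (picture, depth): 384x512x3 uint8, red, green, blue; 384x512 float32, m along the optical axis (not along the pixel's ray), 0 where there is no reading.
- manip.calibration(name): a dict with "fovy" (degrees; the focal length in pixels is half the picture's height over the tangent of half this angle, whatever the lens; pixels are square), "cx", "cy" (the principal point, pixels), "k1" (the pictures are not rectified: a ray, as slopes to the right and down, at radius r is drawn at 1 + k1 r^2 times it, then the intrinsics apply), "R" (3x3) and "t" (3): a world point X has camera coordinates R X + t. Camera axes: x right, y down, z forward; pixel columns grow to the right and rows downward; lengths in m; the calibration is good to about 2 mm. A picture is of the moment at which its call begins: read the wrist's pose just before it. calibration takes no time and is no camera call; for the wrist camera it gives the pose at the moment of the call.
- manip.sign_off(): hands the job in; it is judged then, once.
Trained networks look in the newest picture that a camera, given by its name, has taken for a name from the list of things; names that differ only in an ending like _2 or _b are one class to them, and where a whole thing is asked for, a point or a joint stands for the part that bears it (a point fixed in the world has none). Each returns a list of dicts, best first, with "p" (0 to 1); they miss things now and then, are a little off and sometimes report something else, mostly with a low value. They report only what shows in the picture. A call takes as long as a camera call.
- manip.recognise(camera, label): "rect" ([left, top, width, height] in pixels, round what is visible of it).
- manip.cut_out(camera, label): "region" (384x512 bool, what is visible of it) and "rect" ([left, top, width, height] in pixels, round what is visible of it).
- manip.spot_point(camera, label): "xy" ([column, row] in pixels: a listed point, or the origin of a listed thing).
The state is a dict: "t": time; "qpos": joint angles; "qvel": joint speeds; "tau": joint torques, N m; "tcp_pos": TCP position; "tcp_rot": TCP orientation; "ft_force": force on the tool from outside, world axes, zero at the start; "moment": the same for the moment, N m; "gripper_width": finger opening in m; "grasp_force": force on a finger pad.
Only numpy, scipy, OpenCV 4.12 (cv2) and the standard library are available. Lean on these libraries where they do the work, as an engineer would, in place of code of your own. Each camera call takes 0.05 s, during which the arm holds its last target. There are 200 camera calls.

## Task

The antenna with the red dust cap has failed its test: show it to the station's tracking camera by holding your fingertips two to three centimetres above its red cap for a good two seconds, lowering them over that antenna alone and touching neither the antennas nor the foam tray. Then log the reject: press the red button on the control box all the way down and let it come up again. Leave the green button alone, and leave everything else standing where it is; nothing is picked up.

Things in the scene. Friction and masses are not known exactly. Their poses are not given: they have to be found in the camera images.
- red_antenna: helical antenna, amber cylinder 34 mm in diameter and 42 mm tall standing upright in a round tray pocket, a red plastic dust cap 16 mm in diameter and 17 mm tall on its connector, the flat cap top 65 mm above the origin; origin at the centre of its underside, 23 mm above the table, z up along its axis. The reject; it can sit in any filled pocket
- red_cap_top (a point): centre of the flat top of the red dust cap, 88 mm above the table; z up
- yellow_antenna: helical antenna, amber cylinder 34 mm in diameter and 42 mm tall standing upright in a round tray pocket, a yellow plastic dust cap 16 mm in diameter and 17 mm tall on its connector, the flat cap top 65 mm above the origin; origin at the centre of its underside, 23 mm above the table, z up along its axis
- blue_antenna: helical antenna, amber cylinder 34 mm in diameter and 42 mm tall standing upright in a round tray pocket, a blue plastic dust cap 16 mm in diameter and 17 mm tall on its connector, the flat cap top 65 mm above the origin; origin at the centre of its underside, 23 mm above the table, z up along its axis
- bare_antenna_a: helical antenna, amber cylinder 34 mm in diameter and 42 mm tall standing upright in a round tray pocket, its bright steel threaded connector bare, 12 mm in diameter, its end 62 mm above the origin; origin at the centre of its underside, 23 mm above the table, z up along its axis
- bare_antenna_b: helical antenna, amber cylinder 34 mm in diameter and 42 mm tall standing upright in a round tray pocket, its bright steel threaded connector bare, 12 mm in diameter, its end 62 mm above the origin; origin at the centre of its underside, 23 mm above the table, z up along its axis
- bare_antenna_c: helical antenna, amber cylinder 34 mm in diameter and 42 mm tall standing upright in a round tray pocket, its bright steel threaded connector bare, 12 mm in diameter, its end 62 mm above the origin; origin at the centre of its underside, 23 mm above the table, z up along its axis
- tray: white foam tray, 200 x 200 x 45 mm, lying fixed on the table, with 3 x 3 pockets 60 mm apart along its x and y (centres at -60, 0, 60 mm), six of them filled; origin at the centre of its underside, z up. It may lie to the left or to the right, the control box on the other side
- control_box: grey control box, 90 x 170 mm and 55 mm tall, fixed on the table, with a red and a green push button in black collars on its top, 84 mm apart along the box's y: red at y = -42 mm, green at y = +42 mm; origin at the centre of its underside, z up
- reject_button_top (a point): centre of the flat top of the red push button, 30 mm in diameter; the top lies about 77 mm above the table when released, standing proud of its collar
- reject_button (a joint): travel of the red push button: 0 released, 0.006 m fully down; a spring pushes it back, fully down takes 5 N
- pass_button_top (a point): centre of the flat top of the green push button, otherwise like the red one
- pass_button (a joint): travel of the green push button: 0 released, 0.006 m fully down, sprung like the red one
- bottle: white bottle with a blue cap, 60 mm in diameter and 130 mm tall, loose, upright, beyond the work; origin at the centre of its underside
- wrench: steel open-end wrench, 160 mm long and 8 mm thick, lying loose and flat on the table beyond the work; origin on its underside
- cap_box: open grey plastic box of spare dust caps, 120 x 90 x 45 mm, loose, at the left; origin at the centre of its underside

How it is judged:
By the outcome, as a careful person would: the job done as asked, in the order asked, and still so for the second after the job is handed in, with the robot touching nothing.
It also fails if it takes over 38 s, if anything falls off the work surface, if the arm or the gripper's body presses on something with over 40 N, if the wrist force passes 120 N, or if a joint passes its speed limit or range.

## Working session

There is one attempt and no reset: what is moved stays moved. The work goes in short steps, Python scripts to look and compute and a tool call to move; the robot and the scene stay as the last step left them, time stands still between calls to the robot, and variables do not carry over. Pictures are saved under pics/ and viewed, at most 10 in all, crops included, and the job is handed in when it is done.

Besides the shell and the picture viewer there is one more tool, called as name(argument=value, ...) on one line, values as JSON. jog_arm: Moves the arm, as the interface text tells. Shifts and turns lie within -1 to 1; 1 stands for 0.2 m of shift or 90 degrees of turn. Its arguments: {"type":"object","properties":{"targets":{"type":"array"}},"required":["targets"]}

```bash
mkdir -p pics; cat > h.py <<'E'
import numpy as np, cv2
from bench import manip
def K(c):
    f=192/np.tan(np.radians(c["fovy"])/2); return f
def ray(c,u,v):
    f=K(c); M=np.array([[f,0,c["cx"]],[0,f,c["cy"]],[0,0,1]])
    p=cv2.undistortPoints(np.array([[[u,v]]],float),M,np.array([c["k1"],0,0,0,0.]))[0,0]
    R=np.array(c["R"]);t=np.array(c["t"])
    return -R.T@t, R.T@np.array([p[0],p[1],1.])
def at_z(c,u,v,z):
    o,d=ray(c,u,v); return o+d*(z-o[2])/d[2]
def at_depth(c,u,v,dep):
    o,d=ray(c,u,v); return o+d*dep
def save(n,p): cv2.imwrite("pics/"+n,cv2.cvtColor(p,cv2.COLOR_RGB2BGR))
E
python3 - <<'E'
from h import *
s=manip.get_state(); print(s["t"],s["tcp_pos"],s["tcp_rot"],s["gripper_width"],s["ft_force"])
ims=[]
for n in("top","scene"):
    p,d=manip.camera(n); c=manip.calibration(n); ims.append(p)
    for l,z in(("red_cap_top",.088),("reject_button_top",.077),("pass_button_top",.077),("tray",.0),("bottle",0),("control_box",0)):
        for r in manip.spot_point(n,l)[:2]:
            u,v=r["xy"]; dd=d[int(np.clip(v,0,383)),int(np.clip(u,0,511))]
            print(n,l,round(r["p"],2),np.round(r["xy"],1),at_z(c,u,v,z).round(4),at_depth(c,u,v,dd).round(3))
save("top.png",ims[0]);save("scene.png",ims[1])
print(manip.get_state()["t"])
E
```

```text
0.0 [ 0.16283285 -0.60306178  0.23071826] [-3.11318569e+00 -4.12984503e-01  3.33194773e-04] 0.08569528334622331 [ 0.30438752 -0.40832296 -0.15984587]
top red_cap_top 0.4 [218.1 197.8] [0.5437 0.217  0.088 ] [0.545 0.218 0.082]
top reject_button_top 0.51 [363.1 199.6] [ 0.5504 -0.2053  0.077 ] [ 0.55  -0.205  0.078]
top pass_button_top 0.5 [334.9 185.5] [ 0.5902 -0.1233  0.077 ] [ 0.59  -0.123  0.08 ]
top tray 0.76 [236.  209.3] [0.5212 0.1693 0.    ] [0.519 0.168 0.023]
top bottle 0.59 [299.7 139.2] [ 0.7527 -0.0277  0.    ] [ 0.724 -0.018  0.09 ]
top control_box 0.59 [343.4 199.8] [ 0.5595 -0.1657  0.    ] [ 0.552 -0.153  0.053]
scene red_cap_top 0.65 [297.2 217.6] [0.5551 0.2216 0.088 ] [0.549 0.216 0.078]
scene reject_button_top 0.45 [204.8 134.8] [ 0.5541 -0.1944  0.077 ] [ 0.553 -0.197  0.075]
scene pass_button_top 0.66 [213.1 150.6] [ 0.5741 -0.123   0.077 ] [ 0.573 -0.125  0.074]
scene tray 0.75 [291.4 219.9] [0.5239 0.1698 0.    ] [0.547 0.194 0.044]
scene tray 0.36 [302.9 216.2] [0.4905 0.1804 0.    ] [0.539 0.225 0.084]
scene bottle 0.63 [185.9 214.2] [ 0.7396 -0.032   0.    ] [0.755 0.002 0.047]
scene bottle 0.63 [267.6 220.5] [0.5762 0.1298 0.    ] [0.602 0.16  0.052]
scene control_box 0.72 [207.7 158.8] [ 0.5671 -0.1723  0.    ] [ 0.601 -0.114  0.067]
0.7
```

View pics/top.png

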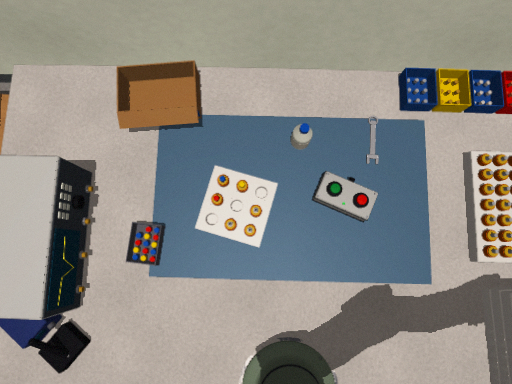

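View pics/scene.png

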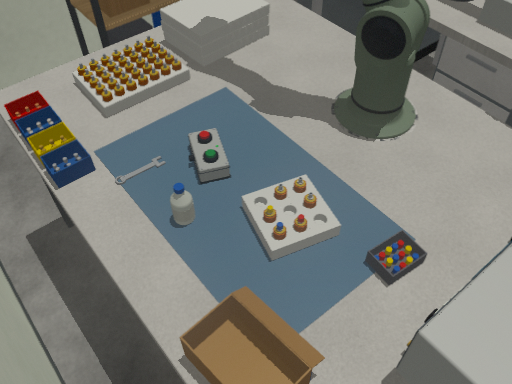

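The top view shows the red-capped antenna at about (217,198), in the left column of the tray, middle row. The red button is at about (361,200). The two views agree to about 1 cm. I'll swing over now with the fingers shut.

jog_arm(targets=[[0.2,0.2,0,0,0,0,1],[0.4,0.4,0,0,0,0,1],[0.6,0.6,0,0,0,0,1],[0.8,0.8,0,0,0,0,1],[1,1,0,0,0,0,1]])

```text
t: 1.32
tcp_pos: [0.3641, -0.402, 0.2315]
tcp_rot: [3.114, 0.413, 0.0]
ft_force: [0.5, 0.2, 0.8]
gripper_width: 0.0002
grasp_force: 0.0
```

jog_arm(targets=[[0.14,0.2,0,0,0,0,1],[0.28,0.4,0,0,0,0,1],[0.42,0.6,0,0,0,0,1],[0.5,0.7,0,0,0,0,1],[0.5,0.7,0,0,0,0,1]])

```text
t: 1.95
tcp_pos: [0.4642, -0.2616, 0.2314]
tcp_rot: [-3.113, -0.418, -0.001]
ft_force: [0.4, -0.3, 0.1]
gripper_width: -0.0001
grasp_force: 0.0
```

```bash
cat > look.py <<'E'
from h import *
import sys
s=manip.get_state(); print(s["t"],s["tcp_pos"],s["tcp_rot"],s["gripper_width"])
c=manip.calibration("wrist"); p,d=manip.camera("wrist"); save(sys.argv[1],p)
print("cam",-np.array(c["R"]).T@np.array(c["t"]))
for l,z in [(a,float(b)) for a,b in (x.split(":") for x in sys.argv[2:])]:
    for r in manip.spot_point("wrist",l)[:2]:
        u,v=r["xy"]; print(l,round(r["p"],2),np.round(r["xy"],1),at_z(c,u,v,z).round(4),at_depth(c,u,v,d[int(np.clip(v,0,383)),int(np.clip(u,0,511))]).round(4))
hsv=cv2.cvtColor(p,cv2.COLOR_RGB2HSV); h=hsv[...,0]
m=(((h<6)|(h>174))&(hsv[...,1]>150)&(hsv[...,2]>70)).astype(np.uint8)
n,_,st,ce=cv2.connectedComponentsWithStats(m)
z=float(sys.argv[2].split(":")[1])
for i in range(1,n):
    if st[i,4]>100: print("red",st[i],ce[i].round(1),at_z(c,*ce[i],z).round(4))
E
python3 look.py w1.png reject_button_top:.077 pass_button_top:.077
```

```text
1.95 [ 0.46416795 -0.261612    0.23135518] [-3.11326797e+00 -4.18109594e-01 -9.28630810e-04] -0.00011743384066685079
cam [ 0.54444794 -0.23965721  0.37413311]
reject_button_top 0.83 [219.6  70.3] [ 0.5505 -0.2003  0.077 ] [ 0.5505 -0.2003  0.0771]
pass_button_top 0.7 [140.1   4.6] [ 0.5833 -0.1221  0.077 ] [ 0.5834 -0.1219  0.0764]
red [206  52  32  32 796] [221.6  67.9] [ 0.553  -0.2017  0.077 ]
```

jog_arm(targets=[[0,0.3,0,0,0,0,1],[0,0.6,0,0,0,0,1],[0,0.9,0,0,0,0,1],[0,1,0,0,0,0,1]])

```text
t: 2.6
tcp_pos: [0.4626, -0.0611, 0.2316]
tcp_rot: [-3.114, -0.417, -0.001]
ft_force: [-0.6, -0.4, -0.2]
gripper_width: 0.0001
grasp_force: 0.0
```

jog_arm(targets=[[0,0.3,0,0,0,0,1],[0,0.6,0,0,0,0,1],[0,0.9,0,0,0,0,1],[0,1,0,0,0,0,1],[0,1,0,0,0,0,1]])

```text
t: 3.22
tcp_pos: [0.4629, 0.137, 0.2313]
tcp_rot: [-3.114, -0.415, 0.0]
ft_force: [-0.1, -1.2, -0.4]
gripper_width: 0.0003
grasp_force: 0.0
```

```bash
python3 look.py w2.png red_cap_top:.088 tray:0
```

```text
3.225 [0.46294691 0.13703738 0.23125055] [-3.11391560e+00 -4.14894712e-01  7.89269235e-05] 0.00028881172949971344
cam [0.54337252 0.15887074 0.37397364]
red_cap_top 0.58 [187.8  69. ] [0.5426 0.2244 0.088 ] [0.5426 0.2243 0.0886]
red_cap_top 0.53 [201.3  69. ] [0.5458 0.2127 0.088 ] [0.5459 0.2157 0.0724]
tray 0.72 [250.4  96.7] [0.5319 0.1657 0.    ] [0.5326 0.1653 0.0237]
red [181  57  18  20 260] [189.1  66.4] [0.545  0.2237 0.088 ]
red [  0  96  18  13 151] [  6.6 102.8] [0.4692 0.3787 0.088 ]
red [  0 146  16  15 172] [  6.2 153.1] [0.4205 0.3795 0.088 ]
```

View pics/w2.png

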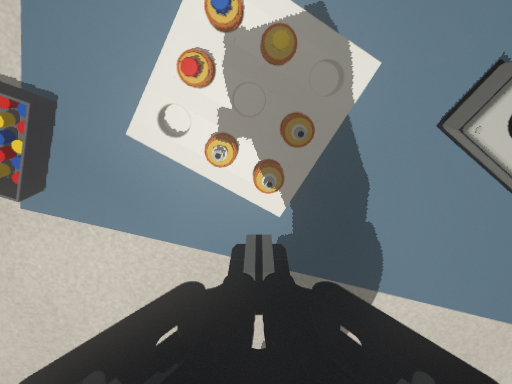

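The red cap is at (190,66) in the wrist view, with blue behind it and an empty pocket in front. That puts it at about (0.544, 0.222). I'll move above it, come partway down and look again.

jog_arm(targets=[[0.2,0.21,0,0,0,0,1],[0.405,0.425,0,0,0,0,1],[0.405,0.425,0,0,0,0,1],[0.405,0.425,-0.2,0,0,0,1],[0.405,0.425,-0.4,0,0,0,1],[0.405,0.425,-0.4,0,0,0,1]])

```text
t: 4.12
tcp_pos: [0.5428, 0.2193, 0.1494]
tcp_rot: [3.113, 0.41, -0.007]
ft_force: [-0.7, -0.8, 0.6]
gripper_width: 0.0003
grasp_force: 0.0
```

```bash
python3 look.py w3.png red_cap_top:.088
```

```text
4.125 [0.54276554 0.21927906 0.14938216] [ 3.11282107  0.41039483 -0.00683199] 0.00026371201787791035
cam [0.62383055 0.2412353  0.29174489]
red_cap_top 0.83 [250.2 206.8] [0.5405 0.2249 0.088 ] [0.5406 0.2249 0.0882]
red [  0 226  10  17 108] [  3.1 233.6] [0.4707 0.4008 0.088 ]
red [ 39 228  12  15 130] [ 45.1 234.8] [0.4776 0.3707 0.088 ]
red [  8 250  25  21 310] [ 20.3 260.7] [0.4494 0.3883 0.088 ]
red [ 31 280  11  14 113] [ 36.7 286.2] [0.4279 0.3753 0.088 ]
```

View pics/w3.png

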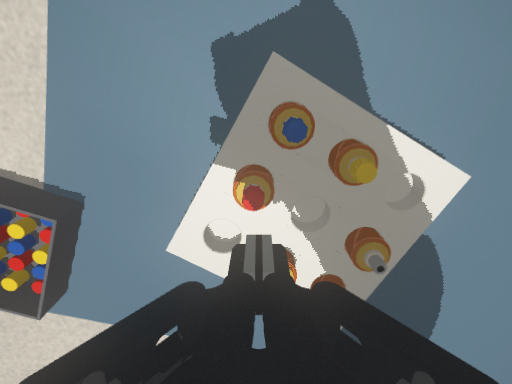

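The shaded cap top shows at (253,205), within about 4 mm of the point under the fingertips. I'll make a small y correction, lower to 25 mm above it and hold.

jog_arm(targets=[[0,0.015,0,0,0,0,1],[0,0.015,-0.08,0,0,0,1],[0,0.015,-0.16,0,0,0,1],[0,0.015,-0.18,0,0,0,1],[0,0.015,-0.18,0,0,0,1],[0,0.015,-0.18,0,0,0,1]])

```text
t: 4.97
tcp_pos: [0.5441, 0.2247, 0.1156]
tcp_rot: [-3.114, -0.413, -0.001]
ft_force: [0.3, -0.0, -0.2]
gripper_width: 0.0
grasp_force: 0.0
```

```bash
python3 look.py w4.png red_cap_top:.088
```

```text
4.975 [0.54412621 0.2247268  0.11558181] [-3.11416991e+00 -4.13105329e-01 -6.24897429e-04] 3.091613323667008e-05
cam [0.62451283 0.24646394 0.25834711]
red_cap_top 0.83 [260.2 228.3] [0.543  0.2232 0.088 ] [0.5433 0.2233 0.0886]
red [ 19 247  12  17 136] [ 24.7 255.3] [0.4844 0.3668 0.088 ]
red [  0 271  13  22 169] [  5.  280.6] [0.4612 0.3787 0.088 ]
red [ 11 304  11  15 115] [ 16.3 310.9] [0.4374 0.3711 0.088 ]
```

View pics/w4.png

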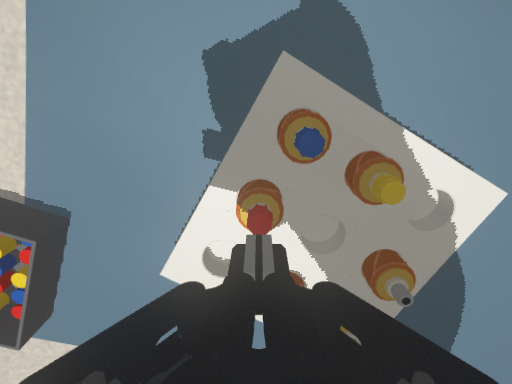

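The cap at (260,220) sits centred just below the fingertips. The gap is about 27 mm, so I'll trim by 2 mm and hold.

jog_arm(targets=[[0,-0.005,-0.01,0,0,0,1],[0,-0.005,-0.01,0,0,0,1],[0,-0.005,-0.01,0,0,0,1],[0,-0.005,-0.01,0,0,0,1],[0,-0.005,-0.01,0,0,0,1],[0,-0.005,-0.01,0,0,0,1],[0,-0.005,-0.01,0,0,0,1],[0,-0.005,-0.01,0,0,0,1],[0,-0.005,-0.01,0,0,0,1],[0,-0.005,-0.01,0,0,0,1]])

```text
t: 6.32
tcp_pos: [0.5439, 0.2236, 0.1133]
tcp_rot: [-3.114, -0.413, 0.0]
ft_force: [0.0, 0.4, 0.0]
gripper_width: -0.0
grasp_force: 0.0
```

jog_arm(targets=[[0,0,0,0,0,0,1],[0,0,0,0,0,0,1],[0,0,0,0,0,0,1],[0,0,0,0,0,0,1],[0,0,0,0,0,0,1],[0,0,0,0,0,0,1],[0,0,0,0,0,0,1],[0,0,0,0,0,0,1],[0,0,0,0,0,0,1],[0,0,0,0,0,0,1]])

```text
t: 7.58
tcp_pos: [0.5439, 0.2236, 0.1133]
tcp_rot: [-3.114, -0.413, 0.0]
ft_force: [-0.2, -0.5, -0.4]
gripper_width: 0.0003
grasp_force: 0.0
```

jog_arm(targets=[[0,0,0,0,0,0,1],[0,0,0,0,0,0,1],[0,0,0,0,0,0,1],[0,0,0,0,0,0,1],[0,0,0,0,0,0,1],[0,0,0,0,0,0,1],[0,0,0,0,0,0,1],[0,0,0,0,0,0,1]])

```text
t: 8.57
tcp_pos: [0.5439, 0.2236, 0.1133]
tcp_rot: [-3.114, -0.413, 0.0]
ft_force: [0.0, -0.6, -0.3]
gripper_width: 0.0005
grasp_force: 0.0
```

jog_arm(targets=[[0,0,0.2,0,0,0,1],[0,0,0.45,0,0,0,1],[0,0,0.6,0,0,0,1],[0,-0.25,0.6,0,0,0,1],[0,-0.5,0.6,0,0,0,1],[0,-0.75,0.6,0,0,0,1],[0,-1,0.6,0,0,0,1]])

```text
t: 9.45
tcp_pos: [0.5438, 0.022, 0.2334]
tcp_rot: [3.114, 0.413, 0.001]
ft_force: [1.7, -0.4, 0.4]
gripper_width: 0.0001
grasp_force: 0.0
```

jog_arm(targets=[[0,-0.25,0,0,0,0,1],[0,-0.5,0,0,0,0,1],[0,-0.75,0,0,0,0,1],[0,-1,0,0,0,0,1],[0,-1,0,0,0,0,1]])

```text
t: 10.07
tcp_pos: [0.5432, -0.1805, 0.2331]
tcp_rot: [3.114, 0.404, -0.001]
ft_force: [-0.4, 0.9, -0.4]
gripper_width: 0.0003
grasp_force: 0.0
```

```bash
python3 look.py w5.png reject_button_top:.077 pass_button_top:.077
```

```text
10.075 [ 0.54317477 -0.18045942  0.23305247] [ 3.11427558e+00  4.04285902e-01 -1.00913234e-03] 0.00029776695610537357
cam [ 0.6237985  -0.15896662  0.3757124 ]
reject_button_top 0.8 [279.  167.6] [ 0.5536 -0.2004  0.077 ] [ 0.5537 -0.2003  0.0774]
pass_button_top 0.83 [212.4 120.6] [ 0.5829 -0.1229  0.077 ] [ 0.583  -0.123   0.0777]
red [266 154  28  27 592] [279.4 167. ] [ 0.5543 -0.2006  0.077 ]
```

jog_arm(targets=[[0.048,-0.122,0,0,0,0,1],[0.048,-0.122,0,0,0,0,1],[0.048,-0.122,-0.25,0,0,0,1],[0.048,-0.122,-0.5,0,0,0,1],[0.048,-0.122,-0.65,0,0,0,1],[0.048,-0.122,-0.65,0,0,0,1],[0.048,-0.122,-0.65,0,0,0,1],[0.048,-0.122,-0.65,0,0,0,1]])

```text
t: 11.22
tcp_pos: [0.5543, -0.2007, 0.1049]
tcp_rot: [3.113, 0.413, 0.003]
ft_force: [0.3, 0.8, 0.8]
gripper_width: 0.0002
grasp_force: 0.0
```

```bash
python3 look.py w6.png reject_button_top:.077
```

```text
11.225 [ 0.5543338  -0.20074559  0.10488495] [3.11338414 0.41325768 0.00323518] 0.00015212777589574086
cam [ 0.63447159 -0.17886288  0.24775357]
red [ 237  202   45   41 1297] [258.8 220.6] [ 0.5582 -0.2     0.077 ]
```

View pics/w6.png

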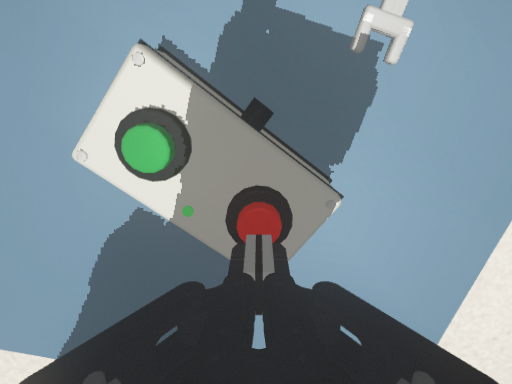

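The red button is under the fingertips at (259,221) and the green one is well clear. I'll press.

jog_arm(targets=[[0,0,-0.06,0,0,0,1],[0,0,-0.12,0,0,0,1],[0,0,-0.14,0,0,0,1],[0,0,-0.16,0,0,0,1],[0,0,-0.175,0,0,0,1],[0,0,-0.175,0,0,0,1],[0,0,-0.175,0,0,0,1]])

```text
t: 12.2
tcp_pos: [0.5533, -0.2008, 0.0704]
tcp_rot: [3.114, 0.413, -0.0]
ft_force: [-15.7, 5.5, 45.4]
gripper_width: -0.0001
grasp_force: 22.7
```

45 N at z = 0.0704 means it is on the stop, fully down. Releasing and backing off.

jog_arm(targets=[[0,0,0.03,0,0,0,1],[0,0,0.1,0,0,0,1],[0,0,0.3,0,0,0,1],[0,0,0.55,0,0,0,1],[0,0,0.8,0,0,0,1],[0,0,0.8,0,0,0,1],[0,0,0.8,0,0,0,1],[0,0,0.8,0,0,0,1]])

```text
t: 13.2
tcp_pos: [0.5531, -0.2006, 0.2274]
tcp_rot: [-3.114, -0.413, 0.002]
ft_force: [-0.1, 0.1, 0.2]
gripper_width: 0.0002
grasp_force: 0.0
```

```bash
python3 look.py w7.png reject_button_top:.077 pass_button_top:.077; python3 -c "
from h import *
p,d=manip.camera('scene');save('s2.png',p);print(manip.get_state()['ft_force'])"
```

```text
13.2 [ 0.55308151 -0.20064676  0.22736638] [-3.11356432e+00 -4.13149536e-01  2.34684875e-03] 0.00022299775932881644
cam [ 0.63375701 -0.17894489  0.37000121]
reject_button_top 0.55 [259.8 173.6] [ 0.5534 -0.202   0.077 ] [ 0.5534 -0.202   0.0769]
pass_button_top 0.95 [192.2 123.4] [ 0.5853 -0.1248  0.077 ] [ 0.5854 -0.1249  0.0778]
red [246 159  28  28 614] [259.2 172.4] [ 0.5545 -0.2011  0.077 ]
[ 0.51605414 -0.50974224  0.36686264]
```

View pics/s2.png

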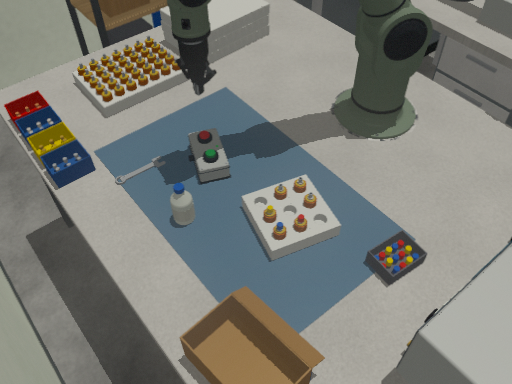

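The scene is unchanged: antennas at about (290,208), bottle at (182,205). The button has come back up to 0.077 m and the arm is clear.

```bash
python3 -c "
from bench import manip
print(manip.sign_off())"
```

```text
the job is handed in; nothing more can be done
None
```

I held the fingertips about 25 mm above the red cap for over three seconds, then pressed the red button fully down and let it come back up; nothing else was touched or moved, and the job was handed in at about 13 s.

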